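Set the flip stop of a length gauge to a sample offcut

ROBOT

A 6-joint arm with a two-finger parallel gripper is mounted at the origin on a cart in front of the work surface, level with it; the furniture and walls round the work are solid. World frame = base frame: x ahead of the robot, y to its left, z up, the work surface at z = 0. Lengths are in m, angles in rad, forces in N, time in s.
With the tool pointing down it reaches from about 0.25 to 0.775 m from the base axis. Payload 8.9 kg.
Tool frame: the origin (TCP) lies at the very end of the fingers, on their centre line; the grasp point (between the pads) lies behind it (arm.pinch_z is the z of the grasp point in the tool frame, in m); z points along the fingers, y is the line along which they close (so a half turn about z gives the same grasp; the last joint's range is limited). The gripper opens to 85 mm and grips with 20 to 120 N. Pads are 22 mm wide; open, the fingers measure 114 mm over their backs; the gripper's body (76 mm by 85 mm) begins 54 mm behind the grasp point. The pads swing forward as they close: fully open they stand 13 mm farther back than shut.
Start: joints at [-1.379, 0.291, -0.153, 1.127, 0, 1.431], TCP at [0.171, -0.497, 0.199] pointing down, gripper open.
Joint ranges: [-2.52, 2.52], [-0.91, 1.74], [-1.3, 1.37], [-1.96, 2.02], [-1.52, 1.47], [-3.14, 3.14]. Speed limits (rad/s): [2.22, 2.22, 2.79, 3.14, 3.14, 3.14].

INTERFACE

Orientations are given as a unit quaternion [w, x, y, z].
In Python, from workcell import arm gives the robot as it stands. The module is installed in compiled form; this text tells all that it offers.
- The arm moves only by the tool move_arm, never from a script. Its argument "commands" is a list that holds one entry, the list of rows, each a list of 4 numbers: the shift along the tool's x, y, z in cm, then the turn about the tool's z in rad. In form: [[[x, y, z, roll], ...]]. A call has 1 to 20 rows; each row is the pose to reach, as a shift and turn from the pose commanded when the call began, along the tool's axes at that moment; what a row does not reach only later rows make up. A row lasts 1/8 s, in which the tool goes at most 62.5 mm and 10.7 degrees, less where a joint would pass 70% of its speed; a pose out of reach is approached as far as the arm can. A call with a gripper value outside its range is refused whole. "jaw" is the closure, from -1 (fully open) to 1 (shut), set as the call begins (left out, the last holds). The fingers move at their own pace and stop on an object; "force" is the grip in N (left out, the last holds). Time passes only in rows, so rows that repeat a pose let the fingers close. It gives the time, the measured TCP pose, the force, the opening and the grip force at its end, in the units of the state.
- arm.get_state(): the state, without advancing time (a new reading comes with each control period).
- arm.grab_frame(name): name is "scene" or "top" or "wrist"; returns (picture, depth): 400x640x3 uint8, red, green, blue; 400x640 float32, m along the optical axis (not along the pixel's ray), 0 where there is no reading.
- arm.camera_info(name): a dict with "fov_y" (degrees; the focal length in pixels is half the picture's height over the tangent of half this angle, whatever the lens; pixels are square), "cx", "cy" (the principal point, pixels), "T" (4x4, takes a point from camera to world coordinates); the wrist camera has in their place "hand_eye" (4x4, takes a point from camera to tool coordinates, whose origin is the TCP and whose axes are the flange's). Camera axes: x right, y down, z forward; pixel columns grow to the right and rows downward; lengths in m; the calibration is good to about 2 mm. A picture is of the moment at which its call begins: read the wrist's pose just before it. camera_info takes no time and is no camera call.
- arm.finish_job(): hands the job in; it is judged then, once.
Trained networks look in the newest picture that a camera, given by its name, has taken for a name from the list of things; names that differ only in an ending like _2 or _b are one class to them, and where a whole thing is asked for, a point or a joint stands for the part that bears it (a point fixed in the world has none). Each returns a list of dicts, best first, with "score" (0 to 1); they miss things now and then, are a little off and sometimes report something else, mostly with a low value. They report only what shows in the picture. A call takes as long as a camera call. They do not tell look-alikes from the thing itself.
- arm.recognise(camera, query): "at" ([x, y, z] in m, in world coordinates, good to about 4 mm: the middle of the surface that is visible of it).
- arm.pinpoint(camera, query): "at" ([x, y, z] in m, in world coordinates, good to about 4 mm: a listed point, or the origin of a listed thing).
The state is a dict: "time_s": time; "qpos": joint angles; "joint_velocities": joint speeds; "joint_efforts": joint torques, N m; "eef_pos": TCP position; "eef_rot": TCP orientation; "ft_force": force on the tool from outside, world axes, zero at the start; "moment": the same for the moment, N m; "grip_width": finger opening in m; "grasp_force": force on a finger pad.
Only numpy, scipy, OpenCV 4.12 (cv2) and the standard library are available. Lean on these libraries where they do the work, as an engineer would, in place of code of your own. Each camera call takes 0.05 s, during which the arm holds its last target. There are 200 camera calls.

TASK

Set the length gauge to the 120 mm long profile offcut: slide the offcut into the gauge's channel from the open end, fully home against the end plate, and turn the stop collar so that its arm comes down behind the offcut and its clamp screw faces the flat of the bar squarely. With the stop pushed up against the offcut, turn the clamp lever until the screw is tight on the flat, and leave everything else on the bench as it is.

Things in the scene. Friction and masses are not known exactly. Their poses are not given: they have to be found in the camera images.
- gauge: Length gauge screwed to the bench. Aluminium base plate, 12 mm thick (local x -89 to 75, y -210 to 162 mm); on it a steel bar and, in front of that, a channel, both along local y. Two bar supports (42 x 20 mm, tops at z=97) stand at x=40, y=141 and y=-196. Origin on the bench surface; at yaw 0 x points away from the robot, y to its left, z up.
- bar_flat (a point): Middle of the flat, 18 mm wide, milled along the top of the round bar (diameter 30 mm, axis at gauge x=40, z=75 mm; the flat faces up, 12 mm above the axis): gauge (40, 0, 87) mm.
- channel_mouth (a point): Middle of the channel's open end, on the plate: gauge (-45, 60, 12) mm. Clear width 33 mm (42 at the mouth, tapering in the first 15 mm), clear height 33, walls 12 thick; two lips (to z=51) over it leave a gap of 21, so it is entered only from this end. Outside, towards -y, the plate goes on free and level.
- channel_end (a point): Foot of the end plate's face that closes the channel: gauge (-45, 130, 12) mm. A 120 mm offcut that is fully home stands 50 mm out of the mouth.
- sample: The 120 mm offcut of aluminium T-slot profile, 30 x 120 x 30 mm, about 0.13 kg, long along its own y. Origin at the centre of its underside. Either end may go first. Home: its centre at gauge (-45, 70, 12) mm.
- stop_slide (a joint): Position of the stop collar along the bar, m: collar centre at gauge y = value - 0.155; range 0 to 0.22. Grows towards the channel (+y). It rubs: about 4 N to move. The collar is 34 mm wide, 54 mm in diameter, and carries the arm and the clamp screw.
- stop_turn (a joint): Turn of the stop collar about the bar, rad. 0: clamp screw straight up, square to the flat, arm level. Positive: the screw leans back (+x) and the arm is raised, the start; range -0.22 to 1.5. No detent: it stays where it is left; about 0.35 N m to turn, by a push on the arm's screw side (a press on the foot's outer side jams).
- stop_arm_end (a point): Top of the stop arm, 85 mm from the bar axis. The arm (18 mm wide along the bar, 16 mm thick) runs from the collar square to the clamp screw, towards -x; level at turn 0, its top 83 mm above the bench. At its end hangs a foot, 26 mm wide, 16 thick along the bar, reaching 56 mm below the arm's middle.
- stop_face (a point): Centre of the stop's contact face, a steel disc of 16 mm on the foot's +y side, 85 mm from the bar axis, 45 mm below the arm's middle plane, 11 mm on the +y side of the collar's middle. It meets the offcut's end; with the offcut home it stands at gauge y = 10 mm (stop_slide 0.154).
- clamp_lever (a joint): Turn of the clamp lever on its screw, rad, growing clockwise seen from above the screw (tightening); at stop_turn 0 a value of 0 points along gauge -y, 1.57 along -x. Steep thread, 10 mm a turn. Over the round of the bar the screw jams at about 0.5; over the flat it turns on and becomes tight at about 2.3 to 2.45. About 0.12 N m to turn until then; it stays where it is left.
- lever_ball (a point): Centre of the 20 mm ball on the end of the clamp lever, 80 mm from the screw axis, 68 mm from the bar axis (measured along the screw). The lever is a round bar of 12 mm that slopes from the hub (24 mm, 55 mm from the bar axis) up to the ball; it sinks by 4 mm in tightening.
- screw_axis (a point): Top centre of the lever's hub, on the screw axis, 62 mm from the bar axis.
- short_offcut: Another profile offcut, 40 x 85 x 40 mm; it does not fit the channel. Bystander.
- tape_roll: Roll of packing tape lying flat, 94 mm across, 48 high. Bystander.
- blue_case: Blue plastic case, 68 x 120 x 34 mm. Bystander.
- parts_box: Small clear parts box, 101 x 62 x 30 mm. Bystander.
Things that resemble listed ones, but are neither listed nor needed, are in the scene too. What is shaped like the sample but turquoise is not meant.

How it is judged:
At the end, for the whole second after the job is handed in: The 120 mm offcut lies in the channel within 2.5 mm of home, the clamp screw is within 8 degrees of square to the bar's flat, the stop's face is within 3.5 mm of the home offcut's end, and the clamp lever is turned past 2.1 rad, so the screw bears on the flat (y of sample in the frame of gauge between 0.0675 and 0.0735 m and x of sample in the frame of gauge between -0.05 and -0.04 m and z of sample in the frame of gauge between 0.008 and 0.018 m and angle between the y axis of sample and the y axis of gauge, either way round below 0.08 rad and value of joint stop_turn between -0.14 and 0.14 rad and y of stop_face in the frame of gauge above 0.0065 m and value of joint clamp_lever above 2.1 rad and linear speed of sample below 0.02 m/s); the robot touches nothing.
It fails at once if a bystander is moved by more than 3 cm (distance of any of short_offcut, tape_roll, blue_case, parts_box from where it was at the start of the episode above 0.03 m).
It also fails if it takes over 72 s, if anything falls off the work surface, if the arm or the gripper's body presses on something with over 40 N, if the wrist force passes 120 N, or if a joint passes its speed limit or range.

## Working session

There is one attempt and no reset: what is moved stays moved. The work goes in short steps, Python scripts to look and compute and a tool call to move; the robot and the scene stay as the last step left them, time stands still between calls to the robot, and variables do not carry over. Pictures are saved under pics/ and viewed, at most 14 in all, crops included, and the job is handed in when it is done.

Besides the shell and the picture viewer there is one more tool, called as name(argument=value, ...), one argument or row to a line, values as JSON. move_arm: Moves the arm, as the interface text tells. Its arguments: {"type":"object","properties":{"commands":{"type":"array"},"jaw":{"type":"number"},"force":{"type":"number"}},"required":["commands"]}

```bash
mkdir -p pics; cat > h.py <<'E'
import numpy as np, cv2
from workcell import arm
from scipy.spatial.transform import Rotation as R
def T_tool():
    s=arm.get_state(); T=np.eye(4); w,x,y,z=s['eef_rot']
    T[:3,:3]=R.from_quat([x,y,z,w]).as_matrix(); T[:3,3]=s['eef_pos']; return T
def cam(name):
    Tt=T_tool(); rgb,d=arm.grab_frame(name); i=arm.camera_info(name)
    T=Tt@np.array(i['hand_eye']) if name=='wrist' else np.array(i['T'])
    return rgb,d,i,T
def cloud(d,i,T):
    f=d.shape[0]/2/np.tan(np.radians(i['fov_y'])/2)
    v,u=np.mgrid[:d.shape[0],:d.shape[1]]
    P=np.stack([(u-i['cx'])/f*d,(v-i['cy'])/f*d,d],-1)
    return P@T[:3,:3].T+T[:3,3]
def save(n,rgb): cv2.imwrite(f'pics/{n}.png',cv2.cvtColor(rgb,cv2.COLOR_RGB2BGR))
E
python3 - <<'E'
from h import *
np.set_printoptions(precision=4,suppress=True)
ims=[]
for c in ['scene','top']:
    rgb,d,i,T=cam(c); ims.append(rgb); np.savez(f'{c}.npz',rgb=rgb,d=d,T=T,f=i['fov_y'],cx=i['cx'],cy=i['cy'])
    print(c,i['fov_y'],T[:3,3])
    for q in ['bar_flat','channel_mouth','channel_end','sample','stop_arm_end','stop_face','lever_ball','screw_axis','gauge']:
        print(c,q,[(np.round(r['at'],4).tolist(),round(r['score'],2)) for r in arm.pinpoint(c,q)][:4])
    save(c,rgb)
for q in ['short_offcut','tape_roll','blue_case','parts_box','sample']:
    print(q,[(np.round(r['at'],4).tolist(),round(r['score'],2)) for r in arm.recognise('top',q)][:3])
print(arm.pinch_z,arm.get_state())
E
```

```text
scene 50.917569722598806 [-0.3537 -1.2509  0.7649]
scene bar_flat [([0.607, -0.0361, 0.0871], 0.88)]
scene channel_mouth [([0.5326, 0.0365, 0.0101], 0.72)]
scene channel_end [([0.5399, 0.1086, 0.0155], 0.75)]
scene sample [([0.4802, -0.6432, 0.001], 0.78), ([0.5066, -0.3231, -0.0023], 0.75)]
scene stop_arm_end [([0.5276, -0.158, 0.1399], 0.58)]
scene stop_face [([0.4981, -0.1414, 0.0981], 0.84), ([0.6158, -0.2513, 0.126], 0.72)]
scene lever_ball [([0.6132, -0.2512, 0.127], 0.4)]
scene screw_axis [([0.6295, -0.1734, 0.1277], 0.51), ([0.5212, -0.4876, 0.0035], 0.39)]
scene gauge [([0.5653, -0.0277, 0.0001], 0.93)]
top 45.44557885444084 [-0.0134 -0.1637  1.8878]
top bar_flat [([0.6082, -0.0355, 0.0914], 0.95)]
top channel_mouth [([0.5334, 0.0393, 0.0109], 0.8)]
top channel_end [([0.5383, 0.1065, 0.0123], 0.93), ([0.5659, -0.0272, 0.0009], 0.74)]
top sample [([0.5068, -0.3226, 0.0001], 0.67), ([0.4831, -0.6471, 0.002], 0.54)]
top stop_arm_end [([0.534, -0.1592, 0.1381], 0.75), ([0.5387, 0.1072, 0.0127], 0.61), ([0.5659, -0.0302, 0.0022], 0.15)]
top stop_face [([0.499, -0.1473, 0.0998], 0
[... 474 characters left out ...]
[([0.5127, -0.4889, 0.0286], 0.67), ([0.5844, -0.1681, 0.1186], 0.21)]
sample [([0.4722, -0.6404, 0.0304], 0.86), ([0.5019, -0.3209, 0.0289], 0.54), ([0.6715, -0.3475, 0.0362], 0.47)]
-0.0187 {'time_s': 1.25, 'qpos': array([-1.3793,  0.2907, -0.1534,  1.1267,  0.    ,  1.4315]), 'joint_velocities': array([-0.0001,  0.001 ,  0.0007, -0.0005,  0.0005, -0.0002]), 'joint_efforts': array([ -0.0011, -53.7025,  33.1648,   0.0016,  -0.0001,  -0.    ]), 'eef_pos': array([ 0.1705, -0.4965,  0.1986]), 'eef_rot': array([-0.    ,  0.9864,  0.1646,  0.    ]), 'ft_force': array([ 0.1842, -1.3461, -0.1984]), 'moment': array([-0.0563,  0.0082,  0.0082]), 'grasp_force': 0.0, 'grip_width': 0.08532443030060327}
```

View pics/scene.png

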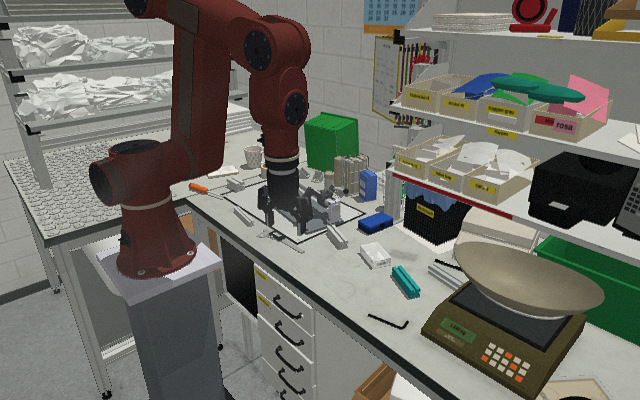

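View pics/top.png

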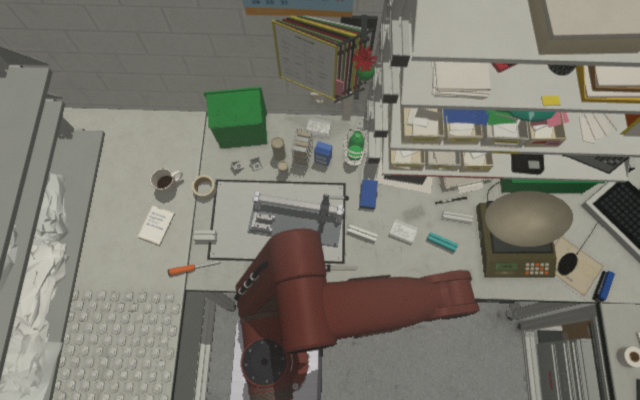

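The 120 mm offcut is the light bar at about (362,233) in the top view (world 0.507,-0.322), and the turquoise one is at (441,241). The gauge is at (295,215), with its raised collar near (325,205). I'll move in for a wrist view.

move_arm(
  commands=[
    [[33, -20, -14, 0], [33, -20, -14, 0], [33, -20, -14, 0], [33, -20, -14, 0], [33, -20, -14, 0], [33, -20, -14, 0], [33, -20, -14, 0], [33, -20, -14, 0], [33, -20, -14, 0]],
  ],
  jaw=-1,
)

```text
time_s: 2.38
eef_pos: [0.4174, -0.2004, 0.3383]
eef_rot: [-0.0, 0.986, 0.165, -0.0]
ft_force: [-0.3, -0.0, -0.1]
grip_width: 0.0853
grasp_force: 0.0
```

```bash
python3 - <<'E'
from h import *
np.set_printoptions(precision=4,suppress=True)
rgb,d,i,T=cam('wrist'); np.savez('w1.npz',rgb=rgb,d=d,T=T,f=i['fov_y'],cx=i['cx'],cy=i['cy'])
print(i['fov_y'],T,arm.get_state()['eef_pos'],arm.get_state()['time_s'])
save('w1',rgb)
for q in ['bar_flat','channel_mouth','channel_end','sample','stop_arm_end','stop_face','lever_ball','screw_axis','gauge']:
    print(q,[(np.round(r['at'],4).tolist(),round(r['score'],2)) for r in arm.pinpoint('wrist',q)][:3])
E
```

```text
60.52468138616725 [[ 0.3262 -0.8947 -0.305   0.4963]
 [-0.9453 -0.3089 -0.1047 -0.1741]
 [-0.0005  0.3225 -0.9466  0.5133]
 [ 0.      0.      0.      1.    ]] [ 0.4171 -0.2006  0.3382] 2.425
bar_flat []
channel_mouth []
channel_end []
sample [([0.5058, -0.3241, 0.0031], 0.84), ([0.483, -0.6464, -0.0019], 0.68)]
stop_arm_end [([0.5305, -0.157, 0.1394], 0.61)]
stop_face [([0.4958, -0.1436, 0.0982], 0.88)]
lever_ball []
screw_axis []
gauge []
```

View pics/w1.png

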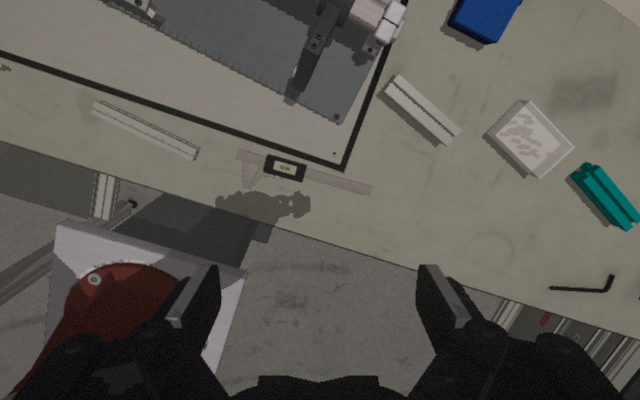

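The wrist view shows the sample at about (422,110), the turquoise look-alike at (608,195) and the gauge's front edge with the raised stop arm at about (315,50). Next I'll move over the gauge.

move_arm(
  commands=[
    [[17, -7, -2, 0], [17, -7, -2, 0], [17, -7, -2, 0], [17, -7, -2, 0], [17, -7, -2, 0]],
  ],
)

```text
time_s: 3.5
eef_pos: [0.5554, -0.0789, 0.3582]
eef_rot: [0.0, 0.986, 0.165, -0.0]
ft_force: [-0.3, -1.0, -0.2]
grip_width: 0.0852
grasp_force: 0.0
```

```bash
python3 - <<'E'
from h import *
np.set_printoptions(precision=4,suppress=True)
rgb,d,i,T=cam('wrist'); np.savez('w2.npz',rgb=rgb,d=d,T=T,f=i['fov_y'],cx=i['cx'],cy=i['cy'])
print(arm.get_state()['eef_pos'],arm.get_state()['time_s'])
save('w2',rgb)
for q in ['bar_flat','channel_mouth','channel_end','sample','stop_arm_end','stop_face','lever_ball','screw_axis','gauge']:
    print(q,[(np.round(r['at'],4).tolist(),round(r['score'],2)) for r in arm.pinpoint('wrist',q)][:3])
# sample from w1: minAreaRect of points z 0.02..0.036 near
z=np.load('w1.npz')
P=cloud(z['d'],dict(fov_y=z['f'],cx=z['cx'],cy=z['cy']),z['T']); 
for P_ in (P,cloud(d,i,T)):
    m=(np.hypot(P_[...,0]-.506,P_[...,1]+.323)<.085)&(P_[...,2]>.022)&(P_[...,2]<.036)
    pts=P_[m]; print('sample',m.sum(),np.median(pts[:,2]) if m.sum() else 0)
    if m.sum()>50: print(cv2.minAreaRect((pts[:,:2]*1000).astype(np.float32)))
E
```

```text
[ 0.5551 -0.0793  0.3585] 3.55
bar_flat [([0.602, -0.0341, 0.0885], 0.74), ([0.5207, -0.4931, -0.0004], 0.28)]
channel_mouth [([0.5315, 0.0373, 0.0111], 0.78), ([0.5077, -0.3222, 0.0032], 0.39)]
channel_end [([0.5399, 0.1064, 0.0126], 0.68)]
sample [([0.5041, -0.3218, 0.0025], 0.83), ([0.4793, -0.645, 0.0025], 0.76)]
stop_arm_end [([0.5296, -0.1565, 0.1363], 0.63)]
stop_face [([0.4971, -0.1394, 0.0945], 0.58)]
lever_ball [([0.6129, -0.2469, 0.1252], 0.69)]
screw_axis [([0.6297, -0.1714, 0.1238], 0.76), ([0.528, 0.0371, 0.013], 0.49)]
gauge [([0.5668, -0.0282, 0.0005], 0.62)]
sample 1778 0.029391591382206705
((507.3501892089844, -322.7473449707031), (120.8287353515625, 30.17209243774414), 70.67674255371094)
sample 1175 0.02950747522010766
((507.6448669433594, -322.5411376953125), (120.7579574584961, 30.045379638671875), 70.65333557128906)
```

View pics/w2.png

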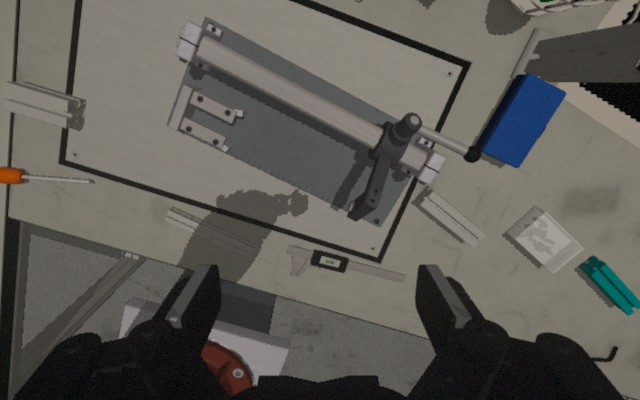

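The wrist view shows the whole gauge. The channel is at about (208,118) with its mouth to the right, the bar runs from (190,40) to (430,165), the collar and hub are at (408,125), the lever ball at (473,153) and the arm end at (358,205). Now I'll fit the gauge pose from depth.

```bash
cat > fit.py <<'E'
from h import *
np.set_printoptions(precision=4,suppress=True)
z=np.load('w2.npz')
P=cloud(z['d'],dict(fov_y=z['f'],cx=z['cx'],cy=z['cy']),z['T']).reshape(-1,3); P=P[z['d'].ravel()>0.1]
def loc(p,g): 
    c,s=np.cos(g[2]),np.sin(g[2]); q=p[:,:2]-g[:2]; return np.c_[c*q[:,0]+s*q[:,1],-s*q[:,0]+c*q[:,1],p[:,2]]
g=np.array([.566,-.028,-.15])
def ctr(a): return (np.percentile(a,1)+np.percentile(a,99))/2
for k in range(6):
    L=loc(P,g)
    m=(abs(L[:,0]-.04)<.02)&(L[:,2]>.083)&(L[:,2]<.091)&(L[:,1]>-.08)&(L[:,1]<.125)
    b=L[m]
    # bar centre line: mid of edges per y slice
    ys=np.linspace(-.08,.125,12); cs=[]
    for a,c in zip(ys[:-1],ys[1:]):
        s=b[(b[:,1]>=a)&(b[:,1]<c)]
        if len(s)>15: cs.append(((a+c)/2,ctr(s[:,0])))
    cs=np.array(cs); sl,ic=np.polyfit(cs[:,0],cs[:,1],1)
    ex=ic-.04
    sp=L[(abs(L[:,0]-.04)<.03)&(L[:,2]>.093)&(L[:,2]<.101)]
    s1=sp[(abs(sp[:,1]-.141)<.03)]; s2=sp[abs(sp[:,1]+.196)<.03]
    e1=ctr(s1[:,1])-.141 if len(s1)>20 else np.nan; e2=ctr(s2[:,1])+.196 if len(s2)>20 else np.nan
    ey=np.nanmean([e1,e2])
    print(g,'slope',sl,'ex',ex,'ey',e1,e2,len(s1),len(s2), ctr(s1[:,0]),ctr(s2[:,0]), np.median(b[:,2]))
    c,s=np.cos(g[2]),np.sin(g[2]); g=g+np.array([c*ex-s*ey,s*ex+c*ey,-sl])
L=loc(P,g)
ch=L[(L[:,2]>.044)&(L[:,2]<.056)&(abs(L[:,0]+.045)<.05)&(L[:,1]>.03)&(L[:,1]<.17)]
print('channel',cv2.minAreaRect((ch[:,:2]*1000).astype(np.float32)),np.median(ch[:,2]),[ctr(ch[:,0]),ctr(ch[:,1])],np.percentile(ch[:,0],[1,99]),np.percentile(ch[:,1],[1,99]))
for n,p in dict(bar_flat=[.602,-.0341,.0885],mouth=[.5315,.0373,.011],end=[.5399,.1064,.0126],arm_end=[.5296,-.1565,.1363],face=[.4971,-.1394,.0945],ball=[.6129,-.2469,.1252],screw=[.6297,-.1714,.1238]).items():
    print(n,loc(np.array([p]),g)[0]*1000)
np.save('g.npy',g)
ball=L[(L[:,1]<-.19)&(L[:,2]>.1)&(L[:,1]>-.27)&(abs(L[:,0]-.06)<.04)]; print('ballpts',len(ball),ball.mean(0) if len(ball) else 0)
hub=L[(L[:,2]>.125)&(abs(L[:,1]+.145)<.04)]; print('hub',len(hub),hub.mean(0),hub[:,2].max())
am=L[(L[:,0]<0)&(L[:,1]<-.09)&(L[:,1]>-.2)&(L[:,2]>.05)]; print('arm',am.mean(0),am.min(0),am.max(0))
E
python3 fit.py
```

```text
[ 0.566 -0.028 -0.15 ] slope -0.012491910141329126 ex 0.0018267111373955897 ey -0.0002600680439406311 0.0011070240469449044 687 487 0.038568429092679615 0.043261395801912655 0.08632357090719558
[ 0.5679 -0.0279 -0.1375] slope -0.0003767611079098952 ex -3.3451541945062058e-06 ey -0.0010906385954212727 5.6553080580085124e-05 687 487 0.03844844061365661 0.038996758516337736 0.08632252133273866
[ 0.5678 -0.0284 -0.1371] slope 8.834738466013403e-06 ex 4.978547865769345e-06 ey -0.0005911119829695999 0.0005579571861873966 687 487 0.03850329735960676 0.038926673176272505 0.0863234248031225
[ 0.5678 -0.0284 -0.1371] slope 4.645360033886341e-05 ex 3.918549877773847e-07 ey -0.0005741236611419287 0.0005749009364945934 687 487 0.03849711082332457 0.03892341643002311 0.0863234248031225
[ 0.5678 -0.0284 -0.1372] slope -3.4596711128591344e-06 ex -1.5543824435221287e-07 ey -0.0005723518365514935 0.0005764388325686653 687 487 0.0384903672592777 0.03893207788231026 0.08632357090719558
[ 0.5678 -0.0284 -0.1372] slope 4.682678214747247e-06 ex 1.1538441274661082e-07 ey -0.0005745562269056648 0.0005742518392602425 687 487 0.03849099574221089 0.03893155906367569 0.0863234248031225
channel ((-44.082130432128906, 101.91718292236328), (82.49932098388672, 64.56593322753906), 89.30548095703125) 0.05063318390616511 [np.float64(-0.0439414298734286), np.float64(0.10077058295571906)] [-0.0735 -0.0144] [0.0629 0.1387]
bar_flat [34.6622 -0.9881 88.5   ]
mouth [-44.94    60.0996  11.    ]
end [-46.0688 129.6992  12.6   ]
arm_end [ -20.3184 -132.1394  136.3   ]
face [ -54.8516 -119.6447   94.5   ]
ball [  74.5619 -210.2981  125.2   ]
screw [  80.8788 -133.2099  123.8   ]
ballpts 357 [ 0.0784 -0.2062  0.1351]
hub 1009 [ 0.0181 -0.1355  0.2004] 0.45731590743392725
arm [-0.0337 -0.1314  0.1243] [-0.4698 -0.1432  0.0504] [-0.     -0.0902  0.1466]
```

```bash
cat >> h.py <<'E'
def g2w(x,y):  # gauge mm -> world m
    g=np.load('g.npy'); c,s=np.cos(g[2]),np.sin(g[2]); return g[:2]+np.array([c*x-s*y,s*x+c*y])/1000
def w2g(p):
    g=np.load('g.npy'); c,s=np.cos(g[2]),np.sin(g[2]); q=(np.array(p)[:2]-g[:2])*1000; return np.array([c*q[0]+s*q[1],-s*q[0]+c*q[1]])
def plan(wps): # (x,y,z,angle of tool x)
    T=T_tool(); a0=np.arctan2(T[1,0],T[0,0])
    for x,y,z,a in wps:
        d=T[:3,:3].T@(np.array([x,y,z])-T[:3,3])*100
        r=-((a-a0+np.pi)%(2*np.pi)-np.pi); print(np.round(d,2),round(r,3))
E
python3 - <<'E'
from h import *
A=np.radians(70.66); Ag=np.pi/2-.1372
plan([(.4943,-.3603,.14,A),(.4943,-.3603,.004,A)])
for y in (-50,-20,30): print(g2w(-45,y))
E
```

```text
[-14.92  24.61  21.88] -0.903
[-14.92  24.61  35.48] -0.903
[ 0.51638352 -0.07175697]
[ 0.52048626 -0.04203884]
[0.52732416 0.00749139]
```

move_arm(
  commands=[
    [[-14.9, 24.6, 21.9, -0.903], [-14.9, 24.6, 21.9, -0.903], [-14.9, 24.6, 21.9, -0.903], [-14.9, 24.6, 21.9, -0.903], [-14.9, 24.6, 21.9, -0.903], [-14.9, 24.6, 21.9, -0.903], [-14.9, 24.6, 21.9, -0.903], [-14.9, 24.6, 21.9, -0.903], [-14.9, 24.6, 27, -0.903], [-14.9, 24.6, 31, -0.903], [-14.9, 24.6, 34, -0.903], [-14.9, 24.6, 35.4, -0.903], [-14.9, 24.6, 35.4, -0.903]],
  ],
)

```text
time_s: 5.62
eef_pos: [0.4951, -0.3592, 0.005]
eef_rot: [-0.0, 0.815, 0.579, 0.0]
ft_force: [-0.0, -0.2, 0.0]
grip_width: 0.0853
grasp_force: 0.0
```

move_arm(
  commands=[
    [[0, 0, 0, 0], [0, 0, 0, 0], [0, 0, 0, 0], [0, 0, 0, 0], [0, 0, 0, 0], [0, 0, 0, 0]],
  ],
  jaw=1,
  force=50,
)

```text
time_s: 6.38
eef_pos: [0.4947, -0.3598, 0.0046]
eef_rot: [-0.0, 0.816, 0.578, -0.0]
ft_force: [-0.9, 0.4, -0.5]
grip_width: 0.0001
grasp_force: 0.0
```

```bash
python3 - <<'E'
from h import *
np.set_printoptions(precision=4,suppress=True)
s=arm.get_state(); print(s['eef_pos'],s['ft_force'],s['grip_width'],s['grasp_force'],s['time_s'],s['qpos'])
Ag=np.pi/2-.1372
p=g2w(-45,-55); q=g2w(-45,-50); r=g2w(-45,15)
plan([(*s['eef_pos'][:2],.07,np.radians(70.66)),(*p,.075,Ag),(*p,.02,Ag)])
E
```

```text
[ 0.4947 -0.3598  0.0046] [-0.8732  0.4029 -0.5339] 0.00014697767171463738 0.0 6.375 [-0.7484  0.6162 -0.1787  0.776   0.      1.1595]
[ 0.   -0.   -6.54] 0.001
[27.41 -7.38 -7.04] -0.2
[27.41 -7.38 -1.54] -0.2
```

The fingers closed on nothing, so I'll look.

```bash
python3 - <<'E'
from h import *
rgb,d,i,T=cam('wrist'); save('w3',rgb); rgb2,d2,i2,T2=cam('top')
P=cloud(d,i,T)
m=(np.hypot(P[...,0]-.506,P[...,1]+.323)<.1)&(P[...,2]>.015)&(P[...,2]<.036)&(d>0.05)
print(m.sum(),cv2.minAreaRect((P[m][:,:2]*1000).astype(np.float32)))
for c in('wrist','top'): print([(np.round(r['at'],4).tolist(),round(r['score'],2)) for r in arm.pinpoint(c,'sample')][:4])
E
```

```text
14637 ((509.9790954589844, -315.4092712402344), (104.0685806274414, 30.172035217285156), 70.655029296875)
[]
[([0.4776, -0.6443, 0.0037], 0.77)]
```

View pics/w3.png

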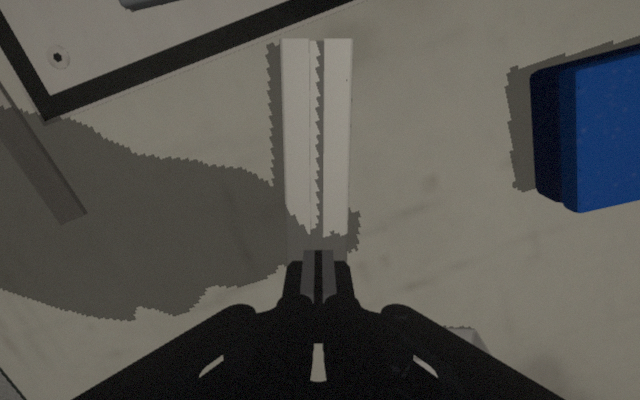

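```bash
python3 - <<'E'
from h import *
np.set_printoptions(precision=4,suppress=True)
rgb,d,i,T=cam('wrist'); P=cloud(d,i,T); print(np.array(i['hand_eye']),i)
Tt=T_tool()
for u in (300,318,340):
  for v in (60,200,225,236,244,250,256,262,270,280,300,330): print(u,v,d[v,u],P[v,u],rgb[v,u],(np.linalg.inv(Tt)@np.r_[P[v,u],1])[:3])
E
```

```text
[[ 0.0011 -0.947  -0.3213  0.0823]
 [ 1.      0.0014 -0.0007  0.0008]
 [ 0.0011 -0.3213  0.947  -0.175 ]
 [ 0.      0.      0.      1.    ]] {'fov_y': 60.52468138616725, 'cx': 317.87269122050844, 'cy': 197.8772720959027, 'hand_eye': array([[ 0.0011, -0.947 , -0.3213,  0.0823],
       [ 1.    ,  0.0014, -0.0007,  0.0008],
       [ 0.0011, -0.3213,  0.947 , -0.175 ],
       [ 0.    ,  0.    ,  0.    ,  1.    ]])}
300 60 0.13951334 [ 0.5184 -0.2721  0.0295] [143 140 129] [ 0.0906 -0.0066 -0.0249]
300 200 0.15790007 [ 0.4977 -0.3284  0.0304] [139 133 124] [ 0.0307 -0.0075 -0.0259]
300 225 0.16321692 [ 0.4931 -0.3406  0.0292] [106 103  96] [ 0.0176 -0.0078 -0.0247]
300 236 0.165626 [ 0.4911 -0.3462  0.0287] [77 73 69] [ 0.0117 -0.0079 -0.0241]
300 244 0.16639017 [ 0.4897 -0.3499  0.0292] [79 75 71] [ 0.0077 -0.0079 -0.0247]
300 250 0.16729313 [ 0.4886 -0.3529  0.0294] [79 75 70] [ 0.0045 -0.008  -0.0248]
300 256 0.16778365 [ 0.4876 -0.3558  0.0299] [76 73 69] [ 0.0015 -0.008  -0.0253]
300 262 0.1517217 [ 0.4901 -0.3511  0.0451] [18 21 16] [ 0.0067 -0.0072 -0.0405]
300 270 0.14563857 [ 0.4
[... 1580 characters left out ...]
 0.0308] [95 94 86] [ 0.0127  0.0113 -0.0262]
340 244 0.16532768 [ 0.5081 -0.3559  0.0302] [80 75 71] [ 0.0082  0.0114 -0.0256]
340 250 0.1672406 [ 0.507  -0.3593  0.0294] [78 75 69] [ 0.0045  0.0115 -0.0248]
340 256 0.16758026 [ 0.5061 -0.3621  0.03  ] [78 75 70] [ 0.0016  0.0116 -0.0255]
340 262 0.15229383 [ 0.5068 -0.3572  0.0445] [23 19 20] [ 0.0064  0.0106 -0.04  ]
340 270 0.14473906 [ 0.5065 -0.3565  0.0523] [25 26 26] [ 0.007   0.0101 -0.0478]
340 280 0.13695423 [ 0.5061 -0.3561  0.0605] [22 23 22] [ 0.0073  0.0096 -0.0559]
340 300 0.11525797 [ 0.5067 -0.3505  0.0815] [17 11 16] [ 0.0128  0.0082 -0.0769]
340 330 0.10320317 [ 0.5055 -0.3514  0.0947] [16 15 11] [ 0.0115  0.0075 -0.0901]
```

```bash
python3 - <<'E'
from h import *
np.set_printoptions(precision=4,suppress=True)
he=np.array(arm.camera_info('wrist')['hand_eye'])
z=np.load('w2.npz'); Q=cloud(z['d'],dict(fov_y=z['f'],cx=z['cx'],cy=z['cy']),he)
m=(z['d']>.03)&(z['d']<.25); print(Q[m].min(0),Q[m].max(0))
q=Q[m]; 
for lo,hi in ((-.03,-.01),(-.05,-.03),(-.07,-.05),(-.09,-.07),(-.11,-.09)):
    s=q[(q[:,2]>lo)&(q[:,2]<hi)]
    if len(s): print(lo,hi,len(s),s.min(0),s.max(0),np.abs(s[:,1]).min())
rgb,d,i,T=cam('wrist'); Q=cloud(d,i,he); m=(d>.03)&(rgb.max(2)<60)&(abs(Q[...,1])<.03); q=Q[m]
print('now',np.percentile(q[:,2],[95,99,99.9,100])); print(d[d>0].min())
E
```

```text
[-0.012  -0.0741 -0.1194] [ 0.0187  0.0753 -0.0449]
-0.05 -0.03 306 [-0.0108 -0.0488 -0.05  ] [ 0.011   0.0499 -0.0449] 0.04154736343278775
-0.07 -0.05 3326 [-0.012  -0.0562 -0.07  ] [ 0.0118  0.0575 -0.05  ] 0.041518099252459896
-0.09 -0.07 4099 [-0.0117 -0.0658 -0.09  ] [ 0.014  0.067 -0.07 ] 0.04129042598890976
-0.11 -0.09 17701 [-0.0091 -0.0741 -0.11  ] [ 0.0181  0.0753 -0.09  ] 8.747508878014626e-05
now [0.0041 0.0052 0.0059 0.007 ]
0.07358242
```

The wrist depth shows the real finger tips about 32 mm short of the stated TCP: tool z is -0.045 open, so about -0.032 shut. The fingers closed above the sample. I'll open and go down by that amount.

move_arm(
  commands=[
    [[0, 0, 0, 0], [0, 0, 0, 0], [0, 0, 0, 0], [0, 0, 0, 0], [0, 0, 1, 0], [0, 0, 2, 0], [0, 0, 2.8, 0], [0, 0, 3.3, 0], [0, 0, 3.3, 0]],
  ],
  jaw=-1,
)

```text
time_s: 7.8
eef_pos: [0.4944, -0.3596, -0.0289]
eef_rot: [-0.0, 0.816, 0.579, -0.0]
ft_force: [0.5, 0.4, -0.8]
grip_width: 0.0852
grasp_force: 0.0
```

move_arm(
  commands=[
    [[0, 0, 0, 0], [0, 0, 0, 0], [0, 0, 0, 0], [0, 0, 0, 0], [0, 0, 0, 0]],
  ],
  jaw=1,
  force=50,
)

```text
time_s: 8.43
eef_pos: [0.495, -0.3601, -0.028]
eef_rot: [0.0, 0.816, 0.579, 0.0]
ft_force: [-0.9, 0.3, 5.7]
grip_width: 0.0291
grasp_force: 50.3
```

```bash
python3 - <<'E'
from h import *
np.set_printoptions(precision=4,suppress=True)
s=arm.get_state(); print(s['eef_pos'],s['ft_force'],s['grip_width'],s['grasp_force'],s['time_s'],s['qpos'])
rgb,d,i,T=cam('wrist'); Q=cloud(d,i,np.array(i['hand_eye'])); m=(d>.03)&(Q[...,2]>-.030)&(Q[...,2]<-.0)&(abs(Q[...,1])<.03)&(Q[...,0]>.014)
q=Q[m]; print(m.sum(),np.percentile(q[:,0],[1,99]),np.median(q[:,2]),cv2.minAreaRect((q[:,:2]*1000).astype(np.float32)))
mt=(d>.03)&(rgb.max(2)<60)&(abs(Q[...,1])>.014)&(abs(Q[...,1])<.05)&(abs(Q[...,0])<.014); print('tip',np.percentile(Q[mt][:,2],[90,99,100]))
m2=(d>.03)&(Q[...,0]>.12)&(abs(Q[...,1])<.05); print('table z',np.median((Q[m2]@T_tool()[:3,:3].T)[:,2]+s['eef_pos'][2]))
Ag=np.pi/2-.1372
p=g2w(-45,-55)
plan([(*p,.03,Ag)])
E
```

```text
[ 0.495  -0.3601 -0.028 ] [-0.919   0.3231  5.7457] 0.02905954274205429 50.31616687774658 8.425 [-0.7483  0.656  -0.206   0.708  -0.      1.1595]
15166 [0.0156 0.1114] -0.027724676543543797 ((63.03959655761719, -0.0007610321044921875), (98.0399169921875, 59.993003845214844), 0.0018159950850531459)
tip [-0.0693 -0.0446 -0.0269]
table z nan
[27.43 -7.41 -5.81] -0.2
  return _methods._mean(a, axis=axis, dtype=dtype,
  ret = ret.dtype.type(ret / rcount)
```

move_arm(
  commands=[
    [[0, 0, -6, 0], [0, 0, -12, 0], [0, 0, -18, 0], [6, -1.6, -20, -0.05], [12, -3.2, -20, -0.1], [18, -4.8, -20, -0.15], [23, -6.4, -20, -0.2], [27.4, -7.4, -20, -0.2], [27.4, -7.4, -20, -0.2], [27.4, -7.4, -14, -0.2], [27.4, -7.4, -9, -0.2], [27.4, -7.4, -5, -0.2], [27.4, -7.4, -3, -0.2], [27.4, -7.4, -2, -0.2], [27.4, -7.4, -2, -0.2]],
  ],
)

```text
time_s: 10.35
eef_pos: [0.5152, -0.0771, -0.0087]
eef_rot: [-0.0, 0.754, 0.657, -0.0]
ft_force: [-0.1, -0.2, -0.8]
grip_width: 0.0293
grasp_force: 50.0
```

```bash
cat > look.py <<'E'
from h import *
import sys
np.set_printoptions(precision=4,suppress=True)
s=arm.get_state(); print(s['eef_pos'],s['ft_force'],s['grip_width'],s['grasp_force'],s['time_s'],'gauge xy',w2g(s['eef_pos']),'yaw err',np.arctan2(T_tool()[1,0],T_tool()[0,0])-(np.pi/2-.1372))
rgb,d,i,T=cam('wrist'); save(sys.argv[1],rgb); P=cloud(d,i,T)
L=np.concatenate([((P[...,:2]-np.load('g.npy')[:2])@np.array([[np.cos(-.1372),-np.sin(-.1372)],[np.sin(-.1372),np.cos(-.1372)]]))*1000,P[...,2:]*1000],-1)
np.save('L.npy',L)
E
python3 look.py w4; python3 - <<'E'
import numpy as np
np.set_printoptions(precision=1,suppress=True)
L=np.load('L.npy').reshape(-1,3)
def rng(m,n): q=L[m]; print(n,len(q),np.percentile(q,[1,50,99],axis=0).tolist() if len(q) else '')
s=(abs(L[:,0]+45)<22)&(L[:,2]>44)&(L[:,2]<56)&(L[:,1]<58)&(L[:,1]>-40); rng(s,'sample top')
for a in range(-35,50,20):
    rng(s&(abs(L[:,1]-a)<5),a)
c=(L[:,2]>46)&(L[:,2]<56)&(L[:,1]>60)&(L[:,1]<122)
rng(c&(L[:,0]>-45)&(L[:,0]<0),'lip +x'); rng(c&(L[:,0]<-45)&(L[:,0]>-90),'lip -x')
rng((L[:,2]>7)&(L[:,2]<17)&(L[:,0]<-65)&(L[:,1]<60),'plate')
E
```

```text
[ 0.5152 -0.0771 -0.0087] [-0.1093 -0.1627 -0.8379] 0.02932769349871756 49.956185817718506 10.35 gauge xy [-45.4596 -55.4764] yaw err -0.00028826238248469416
sample top 16584 [[-59.98028163606586, -38.86208240804685, 47.294465182133834], [-42.45423114218315, 8.618223240864067, 48.955276394831316], [-30.64295938488407, 42.7792525056899, 50.422757985920335]]
-35 1468 [[-59.726291937124714, -39.91745069061863, 47.46403432705002], [-42.02724402575973, -34.92665697394462, 48.96883285938057], [-30.39991311793998, -30.10940061978967, 50.232926426396595]]
-15 1688 [[-59.82904070217383, -19.890220122878965, 47.62246384094807], [-42.2033564313181, -14.910685276358755, 48.98564937366821], [-30.527092200667273, -10.118828209990356, 50.324470106922774]]
5 1988 [[-59.99944367616258, 0.09232997036766616, 47.4382481283435], [-42.31655316712729, 5.10695756766585, 48.940592569151534], [-30.667574115541466, 9.899828243004668, 50.45076008368445]]
25 2381 [[-60.0992568181953, 20.039570460585136, 47.19966394642529], [-42.451028141234104, 25.045723701862318, 48.96973994605784], [-30.819508024767043, 29.933105420995947, 50.45334657534068]]
45 916 [[-60.288023772450586, 40.059359454918464, 47.09773020932917], [-48.53208229299179, 41.722165519384916, 48.90139232041439], [-30.764029828208077, 43.415409100064736, 50.50616464481682]]
lip +x 0 
lip -x 0 
plate 15268 [[-198.33828103225017, -143.91967943924192, 9.216514505600232], [-77.81765827446965, 2.4582498718550037, 11.671752681512714], [-65.36105554436621, 56.773198875591625, 13.18698697190681]]
```

View pics/w4.png

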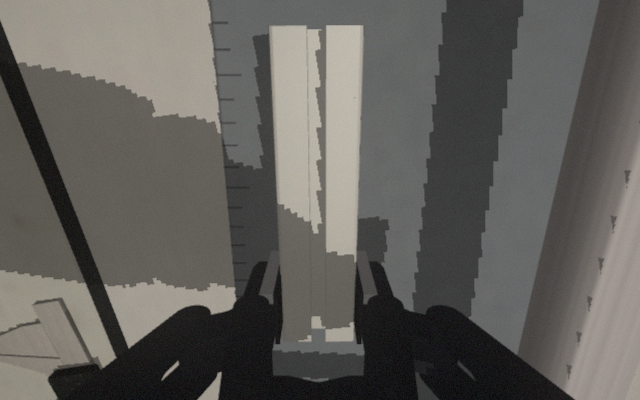

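The sample is held level and square: it spans x 272–362 with its front end at row 25, which is gauge y about 43.5 and x about -45.4. Lower and enter the mouth.

move_arm(
  commands=[
    [[0, 0.05, 0.6, 0], [0, 0.05, 0.6, 0], [0.8, 0.05, 0.6, 0], [1.6, 0.05, 0.6, 0], [2.2, 0.05, 0.6, 0], [2.6, 0.05, 0.6, 0], [3, 0.05, 0.6, 0], [3.3, 0.05, 0.6, 0], [3.3, 0.05, 0.6, 0]],
  ],
)

```text
time_s: 11.52
eef_pos: [0.5205, -0.044, -0.0144]
eef_rot: [-0.0, 0.754, 0.657, -0.0]
ft_force: [-0.4, -0.3, -1.0]
grip_width: 0.0289
grasp_force: 50.0
```

```bash
python3 look.py w5; python3 - <<'E'
import numpy as np
L=np.load('L.npy').reshape(-1,3)
def rng(m,n): q=L[m]; print(n,len(q),np.round(np.percentile(q,[1,50,99],axis=0),1).tolist() if len(q) else '')
s=(abs(L[:,0]+45)<22)&(L[:,2]>38)&(L[:,2]<46)&(L[:,1]<55)&(L[:,1]>-20); rng(s,'sample top')
c=(L[:,2]>47)&(L[:,2]<56)&(L[:,1]>58)&(L[:,1]<122)
rng(c&(L[:,0]>-45)&(L[:,0]<0),'lip +x'); rng(c&(L[:,0]<-45)&(L[:,0]>-90),'lip -x')
E
```

```text
[ 0.5205 -0.044  -0.0144] [-0.4421 -0.2956 -0.9887] 0.0289449535906526 49.95566189289093 11.525 gauge xy [-44.7554 -21.9606] yaw err 0.00034909322080101113
sample top 13226 [[-60.9, -19.0, 41.0], [-41.7, 21.9, 43.2], [-28.1, 54.4, 44.8]]
lip +x 3501 [[-34.5, 67.7, 47.7], [-25.9, 74.9, 50.8], [-16.8, 82.1, 55.6]]
lip -x 3504 [[-73.2, 67.6, 47.7], [-64.0, 74.9, 50.9], [-55.5, 82.1, 55.6]]
```

move_arm(
  commands=[
    [[0.8, 0, 0.05, 0], [1.6, 0, 0.05, 0], [2.4, 0, 0.05, 0], [3.2, 0, 0.05, 0], [4, 0, 0.05, 0], [4.6, 0, 0.05, 0], [5, 0, 0.05, 0], [5, 0, 0.05, 0]],
  ],
)

```text
time_s: 12.58
eef_pos: [0.5273, 0.0056, -0.0149]
eef_rot: [0.0, 0.754, 0.657, -0.0]
ft_force: [-0.4, -0.1, -1.9]
grip_width: 0.0291
grasp_force: 50.0
```

move_arm(
  commands=[
    [[0.15, 0, 0, 0], [0.3, 0, 0, 0], [0.4, 0, 0, 0], [0.4, 0, 0, 0]],
  ],
)

```text
time_s: 13.08
eef_pos: [0.5276, 0.0082, -0.0149]
eef_rot: [0.001, 0.754, 0.657, -0.001]
ft_force: [-2.5, -6.5, 0.6]
grip_width: 0.0287
grasp_force: 50.1
```

```bash
python3 look.py w6; python3 - <<'E'
import numpy as np
L=np.load('L.npy').reshape(-1,3)
def rng(m,n): q=L[m]; print(n,len(q),np.round(np.percentile(q,[1,50,99],axis=0),1).tolist() if len(q) else '')
rng((abs(L[:,0]+45)<9)&(L[:,2]>30)&(L[:,2]<46)&(L[:,1]<150)&(L[:,1]>40),'sample top in gap')
rng((abs(L[:,0]+45)<9)&(L[:,2]>47)&(L[:,2]<60)&(L[:,1]<160)&(L[:,1]>100),'end plate')
E
```

```text
[ 0.5276  0.0082 -0.0149] [-2.5408 -6.5279  0.6274] 0.028654413831213362 50.13643741607666 13.075 gauge xy [-44.8118  30.7219] yaw err -0.0006157657488352619
sample top in gap 13077 [[-53.8, 41.4, 33.6], [-45.1, 93.2, 42.4], [-36.2, 129.6, 44.2]]
end plate 1523 [[-53.8, 129.4, 47.5], [-44.9, 130.9, 57.3], [-36.2, 133.5, 59.0]]
```

The sample is home: -6.5 N of contact, its end at 129.6 and the plate at about 130. Release and lift.

move_arm(
  commands=[
    [[0, 0, 0, 0], [0, 0, 0, 0], [0, 0, 0, 0], [0, 0, 0, 0], [0, 0, -4, 0], [0, 0, -10, 0], [0, 0, -16, 0], [-3, 1, -20, 0], [-8, 3, -20, 0], [-11, 3.3, -20, 0], [-11, 3.3, -20, 0]],
  ],
  jaw=-1,
)

```text
time_s: 14.5
eef_pos: [0.5455, -0.1059, 0.185]
eef_rot: [0.0, 0.755, 0.656, -0.0]
ft_force: [0.1, 0.6, -0.3]
grip_width: 0.0854
grasp_force: 0.0
```

```bash
python3 look.py w7; python3 - <<'E'
from h import *
L=np.load('L.npy').reshape(-1,3)
def rng(m,n): q=L[m]; print(n,len(q),np.round(np.percentile(q,[1,50,99],axis=0),1).tolist() if len(q) else '')
rng((abs(L[:,0]+45)<22)&(L[:,2]>38)&(L[:,2]<46)&(L[:,1]<58)&(L[:,1]>-50),'sample rear')
rng((abs(L[:,0]+45)<9)&(L[:,2]>38)&(L[:,2]<46)&(L[:,1]<150)&(L[:,1]>60),'sample in')
A=(L[:,0]<5)&(L[:,0]>-80)&(L[:,1]<-110)&(L[:,1]>-165)&(L[:,2]>60)&(L[:,2]<160); rng(A,'arm')
q=L[A]; hist=[(x,round(float(np.percentile(q[abs(q[:,0]-x)<3][:,2],97)),1)) for x in range(-70,5,10) if (abs(q[:,0]-x)<3).sum()>10]; print(hist)
for n in ('screw_axis','lever_ball','stop_arm_end','stop_face'):
    for r in arm.pinpoint('wrist',n)[:1]: print(n,w2g(r['at']),r['at'][2],r['score'])
E
```

```text
[ 0.5455 -0.1059  0.185 ] [ 0.1304  0.5719 -0.3292] 0.08543114446529096 0.0 14.5 gauge xy [-11.5299 -79.8175] yaw err -0.0024849144553718006
sample rear 1786 [[-59.5, 9.6, 39.4], [-41.7, 34.7, 41.6], [-29.9, 57.7, 43.5]]
sample in 125 [[-53.7, 60.0, 39.8], [-48.0, 63.0, 41.5], [-36.2, 66.0, 43.1]]
arm 2997 [[-67.6, -142.5, 93.3], [-30.4, -128.2, 122.9], [4.1, -123.5, 144.9]]
[(-70, 102.0), (-60, 112.9), (-50, 123.9), (-40, 135.4), (-30, 145.2), (-20, 143.4), (-10, 134.7), (0, 122.7)]
screw_axis [  80.14433457 -133.00845558] 0.1248 0.79
lever_ball [  76.79588562 -210.39345341] 0.1257 0.61
stop_arm_end [ -19.14336855 -131.87619729] 0.1389 0.77
stop_face [ -52.77765897 -123.69912521] 0.0939 0.81
```

View pics/w7.png

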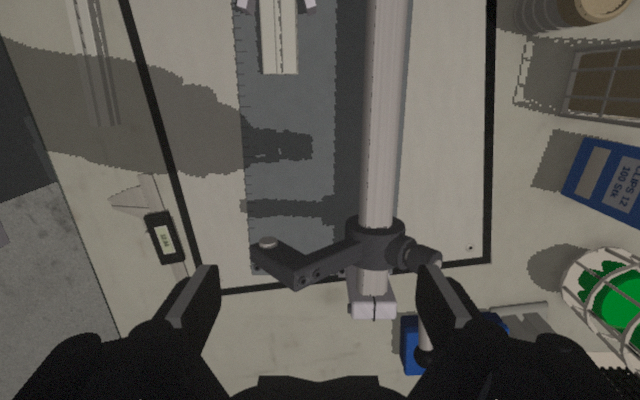

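The sample sits home with its rear end at gauge y about 9.6. The raised arm runs from the collar (375,245) to its end corner (300,285), gauge x about -28, z about 146. Now press the arm down with shut fingers at gauge x=-5.

move_arm(
  commands=[
    [[-3, 0.65, 0, 0], [-5.4, 0.65, 0, 0], [-5.4, 0.65, 0, 0], [-5.4, 0.65, 0, 0], [-5.4, 0.65, 3, 0], [-5.4, 0.65, 6, 0], [-5.4, 0.65, 7.5, 0], [-5.4, 0.65, 8.4, 0], [-5.4, 0.65, 9.2, 0], [-5.4, 0.65, 10, 0], [-5.4, 0.65, 10.7, 0], [-5.4, 0.65, 11.4, 0], [-5.4, 0.65, 12, 0], [-5.4, 0.65, 12.4, 0], [-5.4, 0.65, 12.7, 0], [-5.4, 0.65, 12.7, 0]],
  ],
  jaw=1,
)

```text
time_s: 16.75
eef_pos: [0.5449, -0.1588, 0.0589]
eef_rot: [0.001, 0.754, 0.657, 0.0]
ft_force: [-2.6, -0.0, 3.8]
grip_width: 0.0
grasp_force: 1.6
```

```bash
python3 look.py w8; python3 - <<'E'
from h import *
for c in ('wrist','top','scene'):
  if c!='wrist': arm.grab_frame(c)
  for n in ('screw_axis','lever_ball','stop_arm_end','stop_face'):
    for r in arm.pinpoint(c,n)[:1]: print(c,n,w2g(r['at']),r['at'][2],r['score'])
E
```

```text
[ 0.5449 -0.1588  0.0589] [-2.6371 -0.0048  3.7919] 4.960865071967037e-05 1.6053213816485368 16.75 gauge xy [  -4.8603 -132.3203] yaw err 0.0001067863330865837
wrist screw_axis [  48.984294   -133.97895628] 0.141 0.59
wrist stop_arm_end [ -43.84747419 -131.34973301] 0.0977 0.98
wrist stop_face [ -49.73746652 -123.7841537 ] 0.0445 0.6
top screw_axis [  44.87772902 -213.18473968] 0.1433 0.73
top lever_ball [  43.89378433 -211.90729972] 0.1434 0.41
top stop_arm_end [ -40.53043599 -132.70887155] 0.0972 0.56
top stop_face [ -52.15261478 -123.10809242] 0.0427 0.54
scene lever_ball [  42.27849182 -215.56254665] 0.1382 0.64
scene stop_arm_end [  17.39619395 -463.09105259] 0.0021 0.74
scene stop_face [ -52.55254266 -120.94243832] 0.0451 0.6
```

move_arm(
  commands=[
    [[0, 0, 0.4, 0], [0, 0, 0.75, 0], [0, 0, 0.75, 0], [0, 0, -3, 0], [0, 0, -9, 0], [6, -0.5, -12, 0], [6, -0.5, -12, 0]],
  ],
)

```text
time_s: 18.38
eef_pos: [0.5495, -0.0963, 0.1807]
eef_rot: [0.002, 0.753, 0.658, 0.002]
ft_force: [0.1, -0.1, -0.8]
grip_width: -0.0
grasp_force: 0.0
```

```bash
cat > turn.py <<'E'
from h import *
L=np.load('L.npy').reshape(-1,3)
A=(L[:,0]<8)&(L[:,0]>-70)&(L[:,2]>55)&(L[:,2]<105)&(L[:,1]>-175)&(L[:,1]<30); q=L[A]
# collar y from arm: top points
t=[(x,*np.round([np.median(s[:,1]),np.percentile(s[:,1],2),np.percentile(s[:,1],98),np.percentile(s[:,2],70)],1)) for x in range(-60,8,6) if len(s:=q[abs(q[:,0]-x)<3])>15]
for r in t: print(r)
for n in ('screw_axis','lever_ball','stop_arm_end','stop_face'):
    for r in arm.pinpoint('wrist',n)[:1]: print(n,w2g(r['at']),r['at'][2],r['score'])
E
python3 look.py w9; python3 turn.py
```

```text
[ 0.5495 -0.0963  0.1807] [ 0.1278 -0.1489 -0.8392] -1.9555355102479954e-05 0.0 18.375 gauge xy [ -8.835  -69.7913] yaw err 0.002856000826697347
(-60, np.float64(-128.5), np.float64(-140.8), np.float64(-126.0), np.float64(82.9))
(-54, np.float64(-128.3), np.float64(-142.6), np.float64(-125.3), np.float64(84.1))
(-48, np.float64(-128.6), np.float64(-142.7), np.float64(-125.2), np.float64(83.8))
(-42, np.float64(-128.4), np.float64(-142.6), np.float64(-125.2), np.float64(83.9))
(-36, np.float64(-128.6), np.float64(-142.1), np.float64(-125.3), np.float64(83.8))
(-30, np.float64(-128.7), np.float64(-138.5), np.float64(-125.1), np.float64(83.6))
(-24, np.float64(-128.4), np.float64(-138.5), np.float64(-125.2), np.float64(83.4))
(-18, np.float64(-125.9), np.float64(-127.6), np.float64(-125.1), np.float64(82.2))
(-12, np.float64(-125.7), np.float64(-127.9), np.float64(-124.9), np.float64(82.2))
(-6, np.float64(-125.8), np.float64(-127.9), np.float64(-125.2), np.float64(81.9))
(0, np.float64(-125.9), np.float64(-128.2), np.float64(-125.1), np.float64(81.0))
(6, np.float64(-126.6), np.float64(-138.2), np.float64(-125.0), np.float64(83.0))
screw_axis [  37.89285353 -134.80354605] 0.14 0.56
stop_arm_end [ -45.95176531 -130.73170481] 0.0861 0.74
stop_face [ -45.15000434 -122.64608922] 0.0293 0.61
```

View pics/w9.png

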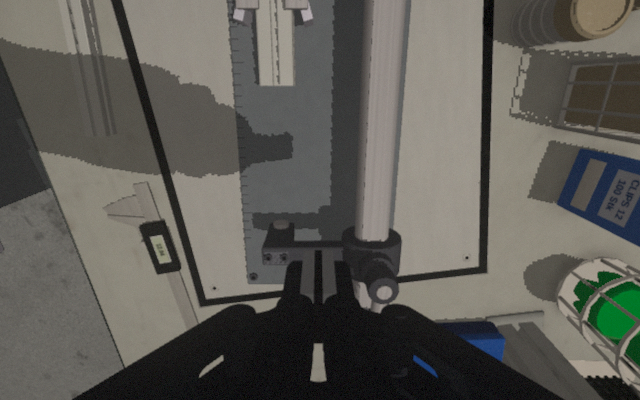

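The arm is down with its top level at 83–84 mm (turn about 0.01), and the foot is at (278,245). Now get behind the foot and push the stop towards the offcut.

move_arm(
  commands=[
    [[-5, -1.8, 0, 0], [-10.2, -3.6, 0, 0], [-10.2, -3.6, 0, 0], [-10.2, -3.6, 6, 0], [-10.2, -3.6, 12, 0], [-10.2, -3.6, 16, 0], [-10.2, -3.6, 16.2, 0], [-9, -3.6, 16.2, 0], [-8, -3.6, 16.2, 0], [-6.5, -3.6, 16.2, 0], [-5, -3.6, 16.2, 0], [-3.5, -3.6, 16.2, 0], [-2, -3.6, 16.2, 0], [-0.5, -3.6, 16.2, 0], [1, -3.6, 16.2, 0], [2.5, -3.6, 16.2, 0], [3.6, -3.6, 16.2, 0], [4.2, -3.6, 16.2, 0], [4.2, -3.6, 16.2, 0]],
  ],
)

```text
time_s: 21.0
eef_pos: [0.5172, -0.0509, 0.0158]
eef_rot: [-0.001, 0.754, 0.657, -0.0]
ft_force: [1.0, 0.0, 0.4]
grip_width: -0.0001
grasp_force: 0.0
```

```bash
python3 look.py w10; python3 turn.py
```

```text
[ 0.5172 -0.0509  0.0158] [1.0008 0.026  0.3659] -5.055299100448957e-05 0.0 21.0 gauge xy [-47.04   -29.2377] yaw err 0.0009962196407522494
(-60, np.float64(-17.8), np.float64(-23.2), np.float64(-1.5), np.float64(98.2))
(-54, np.float64(-11.6), np.float64(-22.5), np.float64(-0.4), np.float64(91.8))
(-48, np.float64(-17.3), np.float64(-39.0), np.float64(-0.4), np.float64(86.2))
(-42, np.float64(-16.0), np.float64(-37.8), np.float64(-0.4), np.float64(94.6))
(-36, np.float64(-11.5), np.float64(-22.7), np.float64(-0.3), np.float64(90.8))
(-30, np.float64(-9.9), np.float64(-23.1), np.float64(-0.3), np.float64(84.3))
(-24, np.float64(-16.9), np.float64(-33.6), np.float64(-0.4), np.float64(102.2))
(-18, np.float64(-14.7), np.float64(-37.3), np.float64(-0.3), np.float64(101.0))
(-12, np.float64(-10.8), np.float64(-37.7), np.float64(-0.3), np.float64(98.1))
(-6, np.float64(-5.9), np.float64(-17.8), np.float64(-0.3), np.float64(83.3))
(0, np.float64(-5.5), np.float64(-17.2), np.float64(-0.3), np.float64(83.2))
(6, np.float64(-5.3), np.float64(-17.2), np.float64(-0.2), np.float64(83.1))
screw_axis [-47.52101021  -7.48837854] 0.0869 0.46
stop_arm_end [-46.82758706  -7.39264799] 0.0846 0.69
stop_face [-46.99978106   4.09170437] 0.0284 0.77
```

move_arm(
  commands=[
    [[0.3, 0, 0, 0], [0.6, 0, 0, 0], [0.75, 0, 0, 0], [0.85, 0, 0, 0], [0.85, 0, 0, 0]],
  ],
)

```text
time_s: 21.88
eef_pos: [0.5186, -0.0433, 0.016]
eef_rot: [-0.0, 0.754, 0.657, -0.0]
ft_force: [-3.6, -2.6, -1.1]
grip_width: -0.0001
grasp_force: 1.8
```

move_arm(
  commands=[
    [[0.1, 0, 0, 0], [0.2, 0, 0, 0], [0.2, 0, 0, 0]],
  ],
)

```text
time_s: 22.25
eef_pos: [0.5187, -0.0427, 0.016]
eef_rot: [0.001, 0.754, 0.657, -0.001]
ft_force: [-4.6, -10.3, -0.0]
grip_width: 0.0001
grasp_force: 5.0
```

```bash
python3 look.py w11; python3 turn.py
```

```text
[ 0.5187 -0.0427  0.016 ] [ -4.5669 -10.2978  -0.0378] 6.159432640675668e-05 5.011540800333023 22.25 gauge xy [-46.6596 -20.9047] yaw err -0.0005696730182087606
(-60, np.float64(-9.2), np.float64(-14.7), np.float64(6.5), np.float64(98.7))
(-54, np.float64(-3.2), np.float64(-13.7), np.float64(7.5), np.float64(91.8))
(-48, np.float64(-8.6), np.float64(-30.2), np.float64(7.6), np.float64(86.6))
(-42, np.float64(-7.7), np.float64(-29.2), np.float64(7.6), np.float64(94.2))
(-36, np.float64(-3.1), np.float64(-14.0), np.float64(7.6), np.float64(91.2))
(-30, np.float64(-2.0), np.float64(-14.6), np.float64(7.7), np.float64(84.3))
(-24, np.float64(-7.9), np.float64(-23.5), np.float64(7.6), np.float64(101.2))
(-18, np.float64(-5.7), np.float64(-28.5), np.float64(7.6), np.float64(100.2))
(-12, np.float64(-2.8), np.float64(-29.2), np.float64(7.7), np.float64(97.4))
(-6, np.float64(2.1), np.float64(-9.8), np.float64(7.8), np.float64(83.2))
(0, np.float64(2.5), np.float64(-9.3), np.float64(7.7), np.float64(83.2))
(6, np.float64(2.4), np.float64(-9.3), np.float64(7.7), np.float64(83.1))
stop_arm_end [-45.03890767   3.05008278] 0.0825 0.82
stop_face [-46.26271298  10.45226493] 0.029 0.94
```

The stop is up against the offcut: 10 N on contact, collar at about y=-1.3. Retreat, rise and go to the +x side of the lever ball.

move_arm(
  commands=[
    [[-1.5, 0, 0, 0], [-2, 0, -4, 0], [-2, 0, -10, 0], [-2, 0, -15, 0], [-3, 3, -15, -0.18], [-4, 6, -15, -0.36], [-5, 9, -15, -0.54], [-6, 12.2, -15, -0.72], [-6, 12.2, -15, -0.9], [-6, 12.2, -15, -1.08], [-6, 12.2, -15, -1.26], [-6, 12.2, -15, -1.44], [-6, 12.2, -15, -1.57], [-6, 12.2, -15, -1.57]],
  ],
)

```text
time_s: 24.25
eef_pos: [0.6324, -0.1179, 0.1663]
eef_rot: [0.001, 0.069, 0.998, 0.0]
ft_force: [0.4, -0.2, 1.0]
grip_width: -0.0
grasp_force: 0.0
```

```bash
python3 look.py w12; python3 - <<'E'
from h import *
print(arm.get_state()['qpos'])
L=np.load('L.npy').reshape(-1,3)
def rng(m,n): q=L[m]; print(n,len(q),np.round(np.percentile(q,[1,50,99],axis=0),1).tolist() if len(q) else '')
rng((L[:,2]>140)&(L[:,2]<160)&(L[:,0]>20)&(L[:,0]<60)&(L[:,1]<-60)&(L[:,1]>-100),'ball')
rng((L[:,2]>130)&(L[:,2]<141)&(L[:,0]>20)&(L[:,0]<60)&(abs(L[:,1])<16),'hub')
rng((abs(L[:,1]+1)<8)&(L[:,0]<0)&(L[:,0]>-58)&(L[:,2]>75)&(L[:,2]<95),'arm top')
rng((abs(L[:,0]+45)<16)&(L[:,2]>37)&(L[:,2]<46)&(L[:,1]<60)&(L[:,1]>5),'sample')
for n in ('screw_axis','lever_ball','stop_arm_end','stop_face'):
    for r in arm.pinpoint('wrist',n)[:1]: print(n,w2g(r['at']),r['at'][2],r['score'])
E
```

```text
[ 0.6324 -0.1179  0.1663] [ 0.388  -0.1802  0.9813] -1.375982169063196e-05 0.0 24.25 gauge xy [ 76.2789 -79.7964] yaw err 1.5692924205150973
[-2.98245954e-01  5.35361249e-01  1.38070589e-01  1.17275943e+00
  8.16758280e-04 -1.57493807e-01]
ball 1330 [[23.1, -90.5, 140.8], [31.8, -77.9, 147.6], [40.6, -60.4, 152.8]]
hub 1271 [[29.0, -15.7, 131.1], [39.1, -4.0, 136.9], [50.7, 8.3, 140.0]]
arm top 1996 [[-57.1, -8.9, 81.6], [-30.5, -1.7, 83.5], [-0.2, 6.4, 86.8]]
sample 1700 [[-59.5, 20.6, 39.8], [-48.0, 40.1, 41.6], [-30.0, 59.6, 43.5]]
screw_axis [41.36059109  0.94613091] 0.1413 0.9
lever_ball [ 29.11703726 -76.35455078] 0.1377 0.61
```

View pics/w12.png

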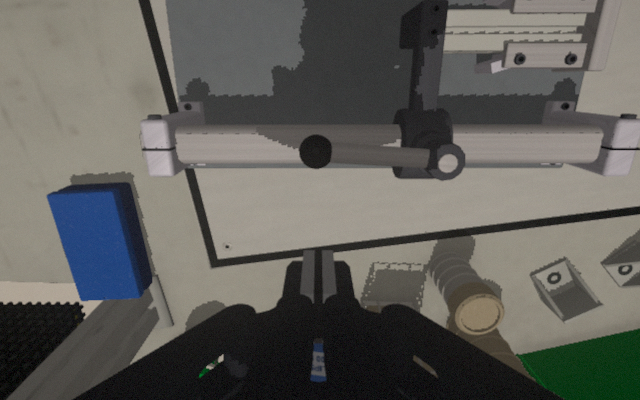

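```bash
python3 - <<'E'
from h import *
L=np.load('L.npy').reshape(-1,3)
m=(L[:,2]>60)&(L[:,2]<400)&(L[:,0]>95)&(L[:,0]<190)&(abs(L[:,1]+80)<110)
H=L[m]
for x in range(95,190,15):
    for y in range(-180,20,25):
        q=H[(abs(H[:,0]-x)<8)&(abs(H[:,1]-y)<13)]
        if len(q)>20: print(x,y,q[:,2].max().round(), len(q),end=' | ')
print()
a=w2g(arm.get_state()['eef_pos'])
for v in np.arange(0.1,2.56,.15):
    p=np.array([40-80*np.sin(v),-1-80*np.cos(v)])-20*np.array([-np.cos(v),np.sin(v)])
    print(round(v,2),np.round([-(p[0]-a[0])/10,(p[1]-a[1])/10],2))
E
```

```text
0.1 [ 2.4 -0.3]
0.25 [ 3.63 -0.39]
0.4 [ 4.86 -0.29]
0.55 [ 6.06 -0.01]
0.7 [7.21 0.45]
0.85 [8.28 1.08]
1.0 [9.24 1.85]
1.15 [10.07  2.77]
1.3 [10.76  3.79]
1.45 [11.29  4.91]
1.6 [11.64  6.09]
1.75 [11.82  7.32]
1.9 [11.8   8.55]
2.05 [11.61  9.77]
2.2 [11.23 10.95]
2.35 [10.68 12.06]
2.5 [ 9.98 13.07]
```

The ball is at (315,151), lever at about 0.1 rad, and nothing tall is near. Descend and sweep the ball round.

move_arm(
  commands=[
    [[0, -0.3, 3.5, 0], [0, -0.3, 6.8, 0], [0, -0.3, 6.8, 0], [1.2, -0.3, 6.8, 0.1], [2.4, -0.3, 6.8, 0.1], [3.6, -0.4, 6.8, 0.25], [4.9, -0.3, 6.8, 0.4], [6.1, 0, 6.8, 0.55], [7.2, 0.5, 6.8, 0.7], [8.3, 1.1, 6.8, 0.85], [9.2, 1.9, 6.8, 1.0], [9.2, 1.9, 6.8, 1.0]],
  ],
)

```text
time_s: 26.0
eef_pos: [0.5441, -0.0861, 0.0997]
eef_rot: [0.001, 0.538, 0.843, 0.0]
ft_force: [-0.1, -0.2, -0.0]
grip_width: 0.0
grasp_force: 0.1
```

```bash
cat > lev.py <<'E'
from h import *
import sys
s=arm.get_state(); print(s['qpos'],s['moment'])
L=np.load('L.npy').reshape(-1,3)
q=L[(L[:,2]>141)&(L[:,2]<158)&(np.hypot(L[:,0]-40,L[:,1]+1)<95)&(np.hypot(L[:,0]-40,L[:,1]+1)>65)]
c=(np.percentile(q,2,axis=0)+np.percentile(q,98,axis=0))/2 if len(q)>20 else [np.nan]*3; print('ball',len(q),c,'v',np.arctan2(-(c[0]-40),-(c[1]+1)))
for n in ('screw_axis','lever_ball'):
    for r in arm.pinpoint('wrist',n)[:1]: p=w2g(r['at']);print(n,p,r['at'][2],r['score'],np.arctan2(-(p[0]-40),-(p[1]+1)))
a=w2g(s['eef_pos']); T=T_tool(); ga=np.load('g.npy')[2]
tx=np.arctan2(T[1,0],T[0,0])-ga; ex=np.array([np.cos(tx),np.sin(tx)]); ey=np.array([np.sin(tx),-np.cos(tx)])
print('tool at',a,'v of tool',np.pi-tx)
for v in np.arange(float(sys.argv[1]),2.6,.15):
    p=np.array([40-80*np.sin(v),-1-80*np.cos(v)])-20*np.array([-np.cos(v),np.sin(v)])-a
    print(round(v,2),np.round([p@ex/10,p@ey/10,v-(np.pi-tx)],2))
E
python3 look.py w13; python3 lev.py 1.15
```

```text
[ 0.5441 -0.0861  0.0997] [-0.0625 -0.186  -0.0155] 2.5613485249578072e-05 0.061618077552338946 26.0 gauge xy [-15.5691 -60.4438] yaw err 0.571247540655571
[-2.89903349e-01  4.12278199e-01 -2.48485129e-01  9.07883590e-01
  1.30585522e-04  8.44608514e-01] [-0.01995222 -0.00180584  0.0480089 ]
ball 3282 [-22.41858877 -47.67911221 149.4934272 ] v 0.9286791054280477
screw_axis [41.43229996  1.1579276 ] 0.1377 0.96 -2.5556198769545135
lever_ball [-30.37226236 -41.76519938] 0.1389 0.95 1.0457519386934877
tool at [-15.2024507  -60.55972881] v of tool 0.9978163806152267
1.15 [ 1.25 -0.34  0.15]
1.3 [ 2.48 -0.37  0.3 ]
1.45 [ 3.71 -0.2   0.45]
1.6 [4.9  0.14 0.6 ]
1.75 [6.02 0.66 0.75]
1.9 [7.05 1.34 0.9 ]
2.05 [7.97 2.17 1.05]
2.2 [8.75 3.12 1.2 ]
2.35 [9.39 4.18 1.35]
2.5 [9.86 5.32 1.5 ]
```

Ball follows (v ≈ 1.0). Continue to about 2.05.

move_arm(
  commands=[
    [[1.25, -0.3, 0, 0.15], [2.5, -0.4, 0, 0.3], [3.7, -0.2, 0, 0.45], [4.9, 0.15, 0.1, 0.6], [6, 0.65, 0.2, 0.75], [7.05, 1.35, 0.2, 0.9], [8, 2.2, 0.3, 1.05], [8, 2.2, 0.3, 1.05]],
  ],
)

```text
time_s: 27.15
eef_pos: [0.5305, -0.0041, 0.0953]
eef_rot: [0.0, 0.888, 0.461, 0.0]
ft_force: [-0.1, -0.3, 0.2]
grip_width: -0.0002
grasp_force: 0.0
```

```bash
python3 look.py w14; python3 lev.py 2.1
```

```text
[ 0.5305 -0.0041  0.0953] [-0.068  -0.3409  0.1601] -0.000156419330558797 0.0029053754406049848 27.15 gauge xy [-40.318   18.9937] yaw err -0.47638048301994806
[-1.46158077e-01  3.81791091e-01 -3.09468931e-01  8.79251610e-01
  7.46027278e-05  2.03655535e+00] [-0.01396519 -0.01462435 -0.03968382]
ball 3372 [-32.48779468  32.51681506 149.42492698] v 2.0038965970051965
screw_axis [38.77835959 -0.82363756] 0.1387 0.96 1.7141710228122464
lever_ball [-32.76301586  39.16825661] 0.1357 0.85 2.075206106589676
tool at [-40.45425755  18.67529383] v of tool 2.047036674867856
2.1 [ 0.37 -0.04  0.05]
2.25 [ 1.59 -0.19  0.2 ]
2.4 [ 2.83 -0.15  0.35]
2.55 [4.04 0.08 0.5 ]
```

move_arm(
  commands=[
    [[0.6, -0.1, 0, 0.08], [1.1, -0.15, 0, 0.14], [1.6, -0.2, 0, 0.2], [2, -0.2, 0, 0.25], [2.4, -0.2, 0, 0.3], [2.4, -0.2, 0, 0.3]],
  ],
)

```text
time_s: 28.05
eef_pos: [0.5419, 0.016, 0.0949]
eef_rot: [-0.0, 0.947, 0.322, -0.0]
ft_force: [-0.7, -0.5, -0.3]
grip_width: -0.0002
grasp_force: 0.5
```

move_arm(
  commands=[
    [[0.2, 0, 0, 0.02], [0.4, 0, 0, 0.05], [0.4, 0, 0, 0.05]],
  ],
)

```text
time_s: 28.42
eef_pos: [0.5451, 0.019, 0.095]
eef_rot: [-0.0, 0.955, 0.297, -0.0]
ft_force: [-1.2, 0.2, -0.8]
grip_width: -0.0001
grasp_force: 0.8
```

```bash
python3 look.py w15; python3 lev.py 2.45
```

```text
[0.5451 0.019  0.095 ] [-1.1616  0.2243 -0.7752] -0.00013732229394654554 0.7637961488217115 28.425 gauge xy [-28.9274  43.8832] yaw err -0.8298310869123028
[-9.92219017e-02  4.08646830e-01 -2.67483953e-01  8.94940880e-01
  1.69106672e-04  2.43804721e+00] [ 0.04575379  0.45158414 -0.01609583]
ball 3264 [-17.48574796  52.30654055 149.40314577] v 2.3184912620211904
screw_axis [38.96577843  2.93732962] 0.1394 0.93 2.8847245289137717
lever_ball [-17.73234237  62.64439033] 0.1342 0.98 2.404864272608168
tool at [-28.89833523  43.89065983] v of tool 2.400110371035868
2.45 [ 0.45 -0.13  0.05]
```

move_arm(
  commands=[
    [[0.2, 0, 0, 0.02], [0.4, 0, 0, 0.04], [0.4, 0, 0, 0.04]],
  ],
)

```text
time_s: 28.95
eef_pos: [0.5488, 0.0213, 0.0951]
eef_rot: [0.0, 0.961, 0.278, 0.0]
ft_force: [-1.5, 0.8, 0.4]
grip_width: -0.0001
grasp_force: 0.7
```

```bash
python3 look.py w16; python3 lev.py 2.5
```

```text
[0.5488 0.0213 0.0951] [-1.4839  0.837   0.3624] -0.00010203595670911928 0.6624759687110782 28.95 gauge xy [-25.621   46.5876] yaw err -0.8700781683800872
[-9.44855394e-02  4.14537185e-01 -2.57839963e-01  8.98200040e-01
  2.56145928e-05  2.48320141e+00] [0.00772986 0.28314414 0.04204266]
ball 3267 [-14.0419305   54.87920747 149.30957337] v 2.3729074349273427
screw_axis [40.38401856 -2.21714367] 0.1354 0.91 -0.3056228961478594
lever_ball [-14.74352318  63.66270258] 0.1348 0.9 2.439075066052162
tool at [-25.63320881  46.54259325] v of tool 2.4404319879926892
2.5 [ 0.43 -0.24  0.06]
```

move_arm(
  commands=[
    [[0.2, -0.05, 0, 0.03], [0.4, -0.1, 0, 0.05], [0.5, -0.1, 0, 0.06], [0.5, -0.1, 0, 0.06]],
  ],
)

```text
time_s: 29.6
eef_pos: [0.5523, 0.0247, 0.095]
eef_rot: [-0.0, 0.968, 0.249, -0.0]
ft_force: [-1.8, -0.3, -0.6]
grip_width: 0.0001
grasp_force: 0.7
```

```bash
python3 look.py w17; python3 lev.py 2.55
```

```text
[0.5523 0.0247 0.095 ] [-1.7683 -0.2827 -0.6401] 7.415809901679905e-05 0.667209536768496 29.6 gauge xy [-22.5995  50.4903] yaw err -0.9298313398184663
[-8.75160136e-02  4.21101998e-01 -2.47328602e-01  9.02312074e-01
  2.73923434e-05  2.55010230e+00] [-0.0940435   0.23519865 -0.03071902]
ball 3253 [-10.41674554  57.84155444 149.39568599] v 2.4331513051672835
screw_axis [39.05520534 -2.09774762] 0.1356 0.98 0.7106540479823797
lever_ball [-11.00729001  70.235416  ] 0.1354 0.8 2.5201835977275
tool at [-22.58113552  50.4950386 ] v of tool 2.5005043092868022
2.55 [ 0.33 -0.22  0.05]
```

```bash
python3 - <<'E'
from h import *
L=np.load('L.npy').reshape(-1,3)
def rng(m,n): q=L[m]; print(n,len(q),np.round(np.percentile(q,[1,50,99],axis=0),1).tolist() if len(q) else '')
rng((L[:,2]>128)&(L[:,2]<141)&(abs(L[:,0]-40)<20)&(abs(L[:,1]+1)<16),'hub')
rng((L[:,2]>75)&(L[:,2]<90)&(L[:,0]<5)&(L[:,0]>-60)&(abs(L[:,1]+1)<9),'arm top')
rng((L[:,2]>141)&(L[:,2]<160)&(L[:,0]<20)&(L[:,0]>-30)&(L[:,1]>40)&(L[:,1]<90),'ball')
for c in ('wrist','top','scene'):
  if c!='wrist': arm.grab_frame(c)
  for n in ('screw_axis','lever_ball','stop_arm_end','stop_face'):
    for r in arm.pinpoint(c,n)[:1]: print(c,n,w2g(r['at']),r['at'][2],r['score'])
E
```

```text
hub 2608 [[26.7, -11.9, 128.5], [39.8, 2.4, 133.1], [51.8, 14.6, 136.1]]
arm top 2150 [[-47.2, -9.7, 75.7], [-22.1, -0.3, 83.3], [3.6, 7.8, 86.2]]
ball 3622 [[-24.1, 43.8, 141.1], [-9.1, 60.0, 146.9], [6.2, 71.8, 159.4]]
wrist screw_axis [39.05520534 -2.09774762] 0.1356 0.98
wrist lever_ball [-11.00729001  70.235416  ] 0.1354 0.8
wrist stop_arm_end [-46.84899118   0.07458321] 0.0863 0.79
wrist stop_face [-45.48390517  10.66073172] 0.029 0.81
top screw_axis [32.58892452 -2.78855321] 0.1347 0.61
top stop_arm_end [-44.95649675  -0.47173613] 0.0839 0.65
top stop_face [-47.35570783   9.59473228] 0.0295 0.66
scene screw_axis [-4.25561534 -0.60683756] -0.0015 0.58
scene lever_ball [-11.1873367   62.03373427] 0.1357 0.56
scene stop_arm_end [-44.28007929  -0.98404407] 0.0846 0.71
scene stop_face [-48.81461916  12.11893071] 0.0307 0.7
```

View pics/w17.png

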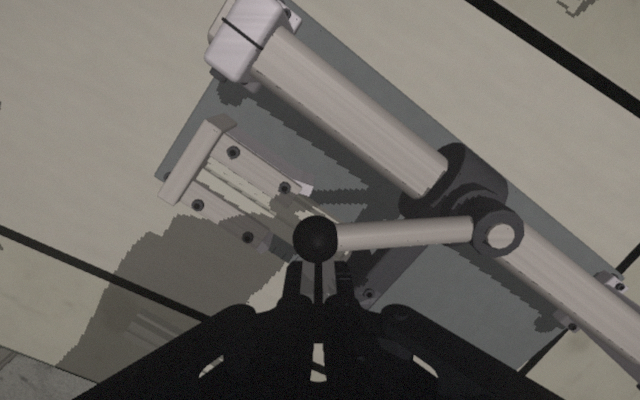

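The lever runs from the hub (497,233) to the ball (317,238), so it's at about 2.45 rad. The arm is level and the stop face is still at the offcut. I'll push once more to feel the tight end.

move_arm(
  commands=[
    [[0.2, 0, 0, 0.02], [0.4, -0.1, 0, 0.05], [0.6, -0.2, 0, 0.07], [0.6, -0.2, 0, 0.07]],
  ],
)

```text
time_s: 30.95
eef_pos: [0.5569, 0.0294, 0.0952]
eef_rot: [0.0, 0.977, 0.215, 0.0]
ft_force: [-0.7, -1.8, -1.1]
grip_width: -0.0003
grasp_force: 0.6
```

```bash
python3 look.py w18; python3 lev.py 2.58
```

```text
[0.5569 0.0294 0.0952] [-0.7291 -1.7875 -1.139 ] -0.0003284816537974915 0.5835688579827547 30.95 gauge xy [-18.715   55.6977] yaw err -1.000089524208277
[-7.84197803e-02  4.28928618e-01 -2.34466800e-01  9.07051742e-01
 -1.22816093e-04  2.62924723e+00] [-0.15384395  0.15727154 -0.00161795]
ball 3228 [ -5.54534969  61.65828245 149.36111192] v 2.513050175170468
screw_axis [39.9227277  -1.06944565] 0.1344 0.79 0.8386924810092805
lever_ball [-4.04606311 73.92205676] 0.1334 0.95 2.610123813888714
tool at [-18.78152223  55.66177617] v of tool 2.5704251091730375
2.58 [-0.04 -0.07  0.01]
```

move_arm(
  commands=[
    [[0.3, 0, 0, 0.03], [0.6, -0.05, 0, 0.07], [0.9, -0.1, 0, 0.11], [0.9, -0.1, 0, 0.11]],
  ],
)

```text
time_s: 31.6
eef_pos: [0.5644, 0.0343, 0.0951]
eef_rot: [-0.0, 0.987, 0.161, -0.0]
ft_force: [-1.8, 0.0, 0.3]
grip_width: 0.0002
grasp_force: 0.6
```

```bash
python3 look.py w19; python3 lev.py 2.7; python3 - <<'E'
from h import *
L=np.load('L.npy').reshape(-1,3)
def rng(m,n): q=L[m]; print(n,len(q),np.round(np.percentile(q,[1,50,99],axis=0),1).tolist() if len(q) else '')
rng((L[:,2]>128)&(L[:,2]<141)&(abs(L[:,0]-40)<20)&(abs(L[:,1]+1)<16),'hub')
rng((L[:,2]>75)&(L[:,2]<90)&(L[:,0]<5)&(L[:,0]>-60)&(abs(L[:,1]+1)<9),'arm top')
E
```

```text
[0.5644 0.0343 0.0951] [-1.8147  0.0266  0.2738] 0.0001512291463683042 0.5811407044529915 31.6 gauge xy [-11.933   61.6476] yaw err -1.1101379114298497
[-6.88710125e-02  4.42827541e-01 -2.11981657e-01  9.16009102e-01
  3.30616366e-04  2.74849502e+00] [0.05254252 0.28226099 0.05099162]
ball 3212 [  2.43949626  65.99695056 149.33769625] v 2.630624824402576
screw_axis [41.33026578 -2.49030334] 0.1339 0.65 -0.7287194749699653
lever_ball [ 4.28869046 74.97176285] 0.1336 0.63 2.7021823786664627
tool at [-11.97477895  61.58375573] v of tool 2.680091805465619
hub 2488 [[30.1, -11.9, 128.5], [40.8, 2.0, 132.8], [52.1, 14.5, 135.8]]
arm top 2186 [[-47.6, -9.5, 75.5], [-18.6, 1.7, 83.2], [4.4, 7.8, 85.8]]
```

move_arm(
  commands=[
    [[0.3, 0, 0, 0.03], [0.6, -0.05, 0, 0.07], [0.9, -0.1, 0, 0.11], [0.9, -0.1, 0, 0.11]],
  ],
)

```text
time_s: 32.25
eef_pos: [0.5726, 0.038, 0.095]
eef_rot: [-0.0, 0.994, 0.106, -0.0]
ft_force: [-1.2, 1.1, -0.4]
grip_width: 0.0
grasp_force: 0.6
```

```bash
python3 look.py w20; python3 lev.py 2.8; python3 - <<'E'
from h import *
L=np.load('L.npy').reshape(-1,3)
def rng(m,n): q=L[m]; print(n,len(q),np.round(np.percentile(q,[1,50,99],axis=0),1).tolist() if len(q) else '')
rng((L[:,2]>128)&(L[:,2]<141)&(abs(L[:,0]-40)<20)&(abs(L[:,1]+1)<16),'hub')
E
```

```text
[0.5726 0.038  0.095 ] [-1.2274  1.0661 -0.3513] 1.2822191841463153e-05 0.6078122975304723 32.25 gauge xy [-4.2947 66.3865] yaw err -1.220228501862125
[-6.13361198e-02  4.57614041e-01 -1.87777000e-01  9.25398659e-01
  1.15253069e-04  2.86611762e+00] [0.13299022 0.2250548  0.07745819]
ball 3157 [ 11.08593296  69.39274392 149.29250878] v 2.7518505151407004
screw_axis [40.42100369  2.63348846] 0.135 0.82 -3.02623940845949
lever_ball [ 9.66828007 79.14668987] 0.1331 0.89 2.7797985227643363
tool at [-4.2988582  66.32881929] v of tool 2.7901700950229147
hub 2451 [[30.6, -11.8, 128.3], [41.3, 1.7, 132.7], [52.3, 14.6, 135.6]]
```

View pics/w20.png

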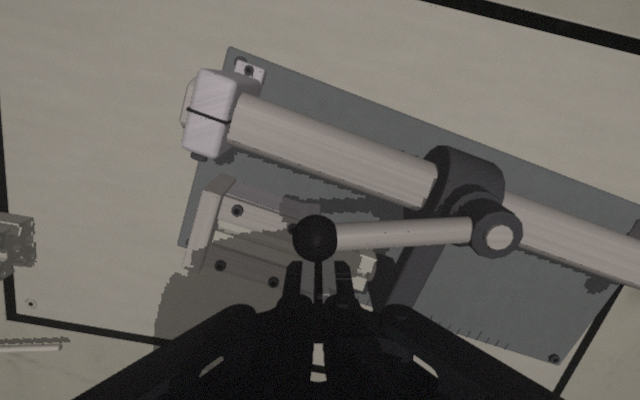

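The lever now points about 0.36 rad short of +y, so it's past 2.45 rad, with a steady resistance of about 1.8 N since 2.3 where there was almost none before. I'll back off, rise and see where the lever stays.

move_arm(
  commands=[
    [[-1, 0, 0, 0], [-2.5, 0, 0, 0], [-4, 0, -4, 0], [-4, 0, -9, 0], [-4, 0, -9, 0]],
  ],
)

```text
time_s: 33.02
eef_pos: [0.5356, 0.0289, 0.189]
eef_rot: [0.001, 0.994, 0.107, 0.004]
ft_force: [-0.4, -0.4, -0.6]
grip_width: 0.0001
grasp_force: 0.0
```

```bash
python3 look.py w21; python3 lev.py 2.6; python3 - <<'E'
from h import *
L=np.load('L.npy').reshape(-1,3)
def rng(m,n): q=L[m]; print(n,len(q),np.round(np.percentile(q,[1,50,99],axis=0),1).tolist() if len(q) else '')
rng((L[:,2]>126)&(L[:,2]<141)&(abs(L[:,0]-40)<20)&(abs(L[:,1]+1)<16),'hub')
rng((L[:,2]>75)&(L[:,2]<90)&(L[:,0]<-5)&(L[:,0]>-60)&(L[:,1]<8.5)&(L[:,1]>-12),'arm top')
A=(L[:,2]>75)&(L[:,2]<90)&(L[:,1]<6.5)&(L[:,1]>-9)
for x in range(-60,6,8): rng(A&(abs(L[:,0]-x)<4),x)
rng((abs(L[:,0]+45)<16)&(L[:,2]>37)&(L[:,2]<46)&(L[:,1]<60)&(L[:,1]>5),'sample')
for c in ('wrist','top','scene'):
  if c!='wrist': arm.grab_frame(c)
  for n in ('screw_axis','lever_ball','stop_arm_end','stop_face','sample'):
    for r in arm.pinpoint(c,n)[:1]: print(c,n,w2g(r['at']),r['at'][2],r['score'])
E
```

```text
[0.5356 0.0289 0.189 ] [-0.3595 -0.3608 -0.5655] 8.255210507191736e-05 0.0 33.025 gauge xy [-39.696   52.3317] yaw err -1.2198289008961338
[-8.22847632e-02  3.13263446e-01 -1.53291746e-01  1.10015522e+00
 -1.67414544e-04  2.84561174e+00] [-0.00977238  0.00673964  0.00523032]
ball 781 [ 15.14325041  71.98830183 144.8136164 ] v 2.8133540587628314
screw_axis [40.04212376  0.25936757] 0.1346 0.83 -3.108156777313964
lever_ball [14.68635161 78.62807829] 0.1331 0.96 2.8337971457577202
tool at [-40.89433215  52.29133593] v of tool 2.7906506779474767
hub 1162 [[29.9, -11.9, 127.3], [40.2, 1.3, 132.6], [51.6, 14.5, 135.8]]
arm top 1287 [[-56.6, -9.9, 75.7], [-30.0, 0.1, 83.4], [-5.6, 7.7, 86.8]]
-60 22 [[-57.9, -8.8, 81.3], [-56.7, -1.7, 83.3], [-56.0, 6.3, 84.3]]
-52 145 [[-55.9, -8.6, 82.1], [-51.5, -0.6, 84.1], [-48.2, 6.3, 87.4]]
-44 151 [[-47.9, -8.8, 82.2], [-44.0, -0.8, 83.6], [-40.1, 6.4, 85.7]]
-36 156 [[-39.8, -8.7, 82.2], [-35.9, -0.6, 83.8], [-32.1, 6.2, 87.3]]
-28 160 [[-31.9, -8.8, 82.1], [-27.9, -1.2, 83.5], [-24.1, 6.4, 85.0]]
-20 159 [[-23.9, -8.6, 82.1], [-19.9, -0.8, 83.5], 
[... 366 characters left out ...]
 [14.68635161 78.62807829] 0.1331 0.96
wrist stop_arm_end [-46.40173229   1.95340185] 0.0861 0.83
wrist stop_face [-45.52493255  10.95791307] 0.0304 0.67
wrist sample [-47.60899551  69.92694462] 0.0127 0.97
top screw_axis [36.62305137 -2.02972483] 0.1341 0.37
top stop_arm_end [-41.57476566  -0.10581965] 0.0833 0.56
top stop_face [-46.84672979   9.56405079] 0.0301 0.7
top sample [  -4.42258521 -621.66482367] -0.0003 0.62
scene screw_axis [41.34061166 -3.29646273] 0.1344 0.44
scene lever_ball [13.81918541 74.6723201 ] 0.1361 0.63
scene stop_arm_end [-46.86932678  -1.24055422] 0.0885 0.68
scene stop_face [-44.95090545   9.72483039] 0.0298 0.9
scene sample [-46.08206139  69.83490015] 0.0121 0.69
```

View pics/w21.png

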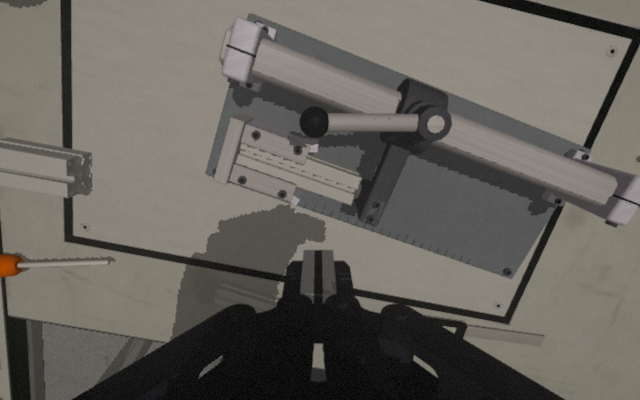

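The lever stays where it was left, at about 2.8 rad: ball at (314,122), hub at (433,123). The arm is level behind the offcut and the offcut is home. Handing in.

```bash
python3 -c "
from workcell import arm
print(arm.finish_job())"
```

```text
the job is handed in; nothing more can be done
None
```

I handed the job in at about 33 s of the 72 s. By camera the offcut is home (centre at gauge y ≈ 70 mm), the stop is against it (face ≈ 10 mm), the arm is level (turn ≈ 0) and the lever is at ≈ 2.8 rad. I never felt a hard tight stop in the screw, only a light drag of about 1.8 N from ≈ 2.3 rad on, and the hand-in returned no verdict.

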